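# Clear the chest lid and hold it open for fitting the lid stay

## Task

I need to screw the loose stay back onto the lid of the small grey steel chest, but a scoop of valve caps is standing on it. Take the scoop by its handle, tip it so the three caps slide out into the open cast box beside the chest, and stand the empty scoop upright on the bench. Then take the chest lid by its loop handle, raise it to 60 degrees from shut, and finish while still holding it there by the handle, because it falls shut if let go; leave the oil bottle and the screw jar where they stand, and do not shove the cast box about.

Things in the scene. Friction and masses are not known exactly. Their poses are not given: they have to be found in the camera images.
- chest: Small grey steel chest, fixed, at the left: 160 mm deep (own x) by 164 mm wide (own y) by 100 mm tall. Origin at the centre of its underside; own -x is its front, facing the robot; z up. Its flat lid (172 by 172 mm; top face 106 mm above the bench) is hinged along the back top edge. A steel lid stay hangs loose on its left side.
- chest_lid (a joint): Angle of the chest lid in rad: 0 shut, growing as the front edge rises and swings back; 60 degrees is 1.047; stop at 1.75. Lid and handle weigh about 0.5 to 0.8 kg, turn freely and fall shut when released (below about 1.5).
- lid_hinge (a point): Middle of the lid's hinge line, on the chest: 86 mm behind the chest's centre and 100 mm above the bench. The hinge line runs along the chest's own y.
- lid_handle: Steel loop handle fixed to the lid: round 10 mm bar parallel to the lid's front edge, straight for 72 mm, 50 mm in front of that edge in the lid's plane, on two legs 92 mm apart; about 45 mm open between bar and lid edge. The body's origin is the middle of the hinge line; own -x runs from hinge to bar, z is normal to the lid, both turn with it.
- lid_bar (a point): Middle of the handle's round bar: own x -222, z +2 mm of lid_handle, so 102 mm above the bench when shut. Take it from above, one finger in front of the bar and one behind. The bar may turn between the fingers as the lid opens.
- scoop: Aluminium scoop pan, about 0.17 kg, level on the shut lid, mouth towards the cast box. Pan 130 mm long (own x), 90 mm wide, 3 mm floor, 22 mm walls at back and sides, no wall at the mouth (own x = +65 mm). Origin at the centre of the pan's underside; z up. The caps begin to slide at about 25 to 36 degrees of tip, mouth down; 50 degrees empties it.
- scoop_grip (a point): On the centre line of the scoop's straight black handle, where to pinch it across its width from above: own x = -105 mm of scoop, 36 mm above its underside. The handle lies along own x from -79 to -171 mm, 20 mm wide (own y), 22 mm high. The axes are the scoop's.
- scoop_mouth (a point): Middle of the pan's open front edge: own x = +65 mm of scoop, at its underside. The axes are the scoop's.
- cap_a: Zinc-plated valve cap, a disc 48 mm across and 13 mm tall, 34 g, loose in the scoop with two others alike. Origin at the centre of its flat underside.
- cap_b: Second valve cap in the scoop, like cap_a.
- cap_c: Third valve cap in the scoop, like cap_a.
- cast_box: Open grey die-cast metal box, loose, 1.05 kg, on the bench to the right of the chest: 150 by 150 mm, 125 mm tall, opening 134 by 134 mm, inner floor 4 mm above the bench. Origin at the centre of its underside; z up. The bench to its right is free for setting the scoop down: x 0.42 to 0.65, about 0.2 m wide, up to a higher ledge at y = -0.40.
- oil_bottle: Bystander: pale oil bottle with a tapering spout, 45 mm across, 158 mm tall, nearer the robot than the cast box and a little to its right. Origin at the centre of its base.
- screw_jar: Bystander: clear screw-top jar of screws with a black lid, 58 mm across, 75 mm tall, near right on the bench. Origin at the centre of its base.
Not all that is in view belongs to the job. What is shaped like the cap_c but black or brown is not meant.

How it is judged:
On the way, in this order (a step that is already met when the one before it is completed fails the run):
1. all three caps lie in the cast box while the scoop is still tipped mouth-down (x of cap_a in the frame of cast_box between -0.067 and 0.067 m and y of cap_a in the frame of cast_box between -0.067 and 0.067 m and z of cap_a in the frame of cast_box between 0 and 0.11 m and x of cap_b in the frame of cast_box between -0.067 and 0.067 m and y of cap_b in the frame of cast_box between -0.067 and 0.067 m and z of cap_b in the frame of cast_box between 0 and 0.11 m and x of cap_c in the frame of cast_box between -0.067 and 0.067 m and y of cap_c in the frame of cast_box between -0.067 and 0.067 m and z of cap_c in the frame of cast_box between 0 and 0.11 m and angle between scoop's own z axis and vertical above 0.35 rad and contact force between the fingers and scoop above 0.5 N), for 0.2 s.
2. the empty scoop stands level on the bench, let go, with the lid still shut (height (world z) of scoop below 0.012 m and angle between scoop's own z axis and vertical below 0.1 rad and contact force between the fingers and scoop below 0.1 N and linear speed of scoop below 0.02 m/s and value of joint chest_lid below 0.1 rad), for 0.2 s.
At the end, for the whole second after the job is handed in: The lid stands still at 60 degrees from shut (55 to 65), held by the gripper at its loop handle; the three caps are in the upright cast box; the empty scoop stands level on the bench, let go (value of joint chest_lid between 0.96 and 1.134 rad and velocity of joint chest_lid between -0.05 and 0.05 rad/s and contact force between the fingers and lid_handle above 0.5 N and height (world z) of each of scoop, cast_box below 0.012 m and angle between each of scoop, cast_box's own z axis and vertical below 0.1 rad and contact force between the fingers and scoop below 0.1 N and x of cap_a in the frame of cast_box between -0.067 and 0.067 m and y of cap_a in the frame of cast_box between -0.067 and 0.067 m and z of cap_a in the frame of cast_box between 0 and 0.11 m and x of cap_b in the frame of cast_box between -0.067 and 0.067 m and y of cap_b in the frame of cast_box between -0.067 and 0.067 m and z of cap_b in the frame of cast_box between 0 and 0.11 m and x of cap_c in the frame of cast_box between -0.067 and 0.067 m and y of cap_c in the frame of cast_box between -0.067 and 0.067 m and z of cap_c in the frame of cast_box between 0 and 0.11 m); the arm keeps its last pose, push and grip.
It fails at once if the oil bottle is moved more than 30 mm or tipped (distance of oil_bottle from where it was at the start of the episode above 0.03 m or angle between oil_bottle's own z axis and vertical above 0.3 rad).
It fails at once if the screw jar is moved more than 30 mm or tipped (distance of screw_jar from where it was at the start of the episode above 0.03 m or angle between screw_jar's own z axis and vertical above 0.3 rad).
It fails at once if the cast box is shoved more than 50 mm (distance of cast_box from where it was at the start of the episode above 0.05 m).
It also fails if it takes over 58 s, if anything falls off the work surface, if the arm or the gripper's body presses on something with over 40 N, if the wrist force passes 120 N, or if a joint passes its speed limit or range.

## Robot

A 6-joint arm with a two-finger parallel gripper is mounted at the origin on the work surface; the furniture and walls round the work are solid. World frame = base frame: x ahead of the robot, y to its left, z up, the work surface at z = 0. Lengths are in m, angles in rad, forces in N, time in s.
With the tool pointing down it reaches from about 0.3 to 1 m from the base axis. Payload 5.1 kg.
Tool frame: the origin (TCP) lies at the very end of the fingers, on their centre line; the grasp point (between the pads) lies 19 mm behind it; z points along the fingers, y is the line along which they close (so a half turn about z gives the same grasp; the last joint's range is limited). The gripper opens to 95 mm and grips with 3 to 60 N. Pads are 20 mm wide; open, the fingers measure 119 mm over their backs; the gripper's body (75 mm by 180 mm) begins 59 mm behind the grasp point.
Start: joints at [1.039, 0.124, 1.65, -0, 1.367, -0.083], TCP at [0.282, 0.586, 0.215] pointing down, gripper open.
Joint ranges: [-2.61, 2.61], [-1.02, 2.33], [0.03, 2.71], [-1.35, 4.49], [0.32, 2.68], [-2.91, 2.91]. Speed limits (rad/s): [2.57, 2.57, 3.14, 3.14, 3.14, 3.14].

## Interface

Orientations are given as a 3x3 rotation matrix whose columns are the frame's x, y, z axes.
In Python, from workcell import bot, eyes, job gives the robot as it stands.
- The arm moves only by the shell command python3 -m crank 'ROWS' [OPENING]. ROWS is JSON, a list of rows, each an object of numbers: "dx", "dy", "dz": the shift along the tool's x, y, z in m; "yaw": the turn about the tool's z in rad. In form: [{"dx": .., "dy": .., "dz": .., "yaw": ..}, ...]. A call has 1 to 5 rows; each row is the pose to reach, as a shift and turn from the pose commanded when the call began, along the tool's axes at that moment; what a row does not reach only later rows make up. A row lasts 1/12 s, in which the tool goes at most 41.7 mm and 7.16 degrees, less where a joint would pass 70% of its speed; a pose out of reach is approached as far as the arm can. A call with a gripper value outside its range is refused whole. OPENING is the opening, from 0 (shut) to 1 (fully open), set as the call begins (- or left out, the last holds). The fingers move at their own pace and stop on an object; the grip force is fixed at half the most. Time passes only in rows, so rows that repeat a pose let the fingers close. It gives the time, the measured TCP pose, the force, the opening and the grip force at its end, in the units of the state.
- bot.get_obs(): the state, without advancing time (a new reading comes with each control period).
- eyes.capture(name): name is "scene" or "top"; returns a dict with "color" (480x640x3 uint8, red, green, blue), "camera_matrix" (3x3 intrinsics, pixels), "rvec" (rotation vector, rad) and "tvec" (3), from world to camera coordinates, as OpenCV has them. Camera axes: x right, y down, z forward; pixel columns grow to the right and rows downward; lengths in m; the calibration is good to about 2 mm. A picture is of the moment at which its call begins. There is no depth.
- job.hand_in(): hands the job in; it is judged then, once.
The state is a dict: "time": time; "joint_pos": joint angles; "dq": joint speeds; "tau": joint torques, N m; "ee_pos": TCP position; "eef_rot": TCP orientation; "force": force on the tool from outside, world axes, zero at the start; "moment": the same for the moment, N m; "opening": finger opening in m; "gripper_force": force on a finger pad.
Only numpy, scipy, OpenCV 4.12 (cv2) and the standard library are available. Lean on these libraries where they do the work, as an engineer would, in place of code of your own. Each camera call takes 0.05 s, during which the arm holds its last target. There are 200 camera calls.

## Working session

There is one attempt and no reset: what is moved stays moved. The work goes in short steps, Python scripts to look and compute and a shell command to move; the robot and the scene stay as the last step left them, time stands still between calls to the robot, and variables do not carry over. Pictures are saved under pics/ and viewed, at most 10 in all, crops included, and the job is handed in when it is done.

```bash
ls; mkdir -p pics; python3 - <<'E'
from workcell import bot, eyes, job
import cv2,pickle
for n in("scene","top"):
    c=eyes.capture(n); pickle.dump(c,open(f"pics/{n}0.pkl","wb")); cv2.imwrite(f"pics/{n}0.png",c["color"][:,:,::-1])
    print(n,c["camera_matrix"].tolist(),c["rvec"],c["tvec"])
print(bot.get_obs())
E
```

```text
pics
scene [[446.6592771379897, 0.0, 316.5736459588876], [0.0, 446.6592771379897, 233.12165528544995], [0.0, 0.0, 1.0]] [ 2.05639427 -0.6442942   0.32466005] [-0.43322111  0.24008157  0.72398033]
top [[487.4166191270011, 0.0, 312.5918415357611], [0.0, 487.4166191270011, 238.19245429433138], [0.0, 0.0, 1.0]] [ 2.201391   -2.17798551  0.0887642 ] [-0.03796828  0.49614602  1.19588043]
{'time': 0.1, 'joint_pos': array([ 1.03942242e+00,  1.24461454e-01,  1.65151281e+00, -2.01577225e-06,
        1.36751193e+00, -8.25850060e-02]), 'dq': array([ 0.00240786, -0.00282033, -0.00298482,  0.00100547,  0.00156926,
       -0.00144954]), 'tau': array([ 8.30474110e-04, -4.18881869e+01, -3.61095929e+01,  7.76360789e-02,
        4.62310435e-02, -8.27543363e-05]), 'ee_pos': array([0.2817441 , 0.58512653, 0.21351058]), 'eef_rot': array([[-9.00973330e-01,  4.33873416e-01, -9.57789801e-04],
       [ 4.33874446e-01,  9.00971863e-01, -1.63344423e-03],
       [ 1.54233632e-04, -1.88725021e-03, -9.99998207e-01]]), 'force': array([ 0.74542899, -0.05803678,  0.29790868]), 'moment': array([-0.01456643, -0.03802088,  0.02549223]), 'gripper_force': 0.0, 'opening': 0.09515890769104707}
```

View pics/scene0.png

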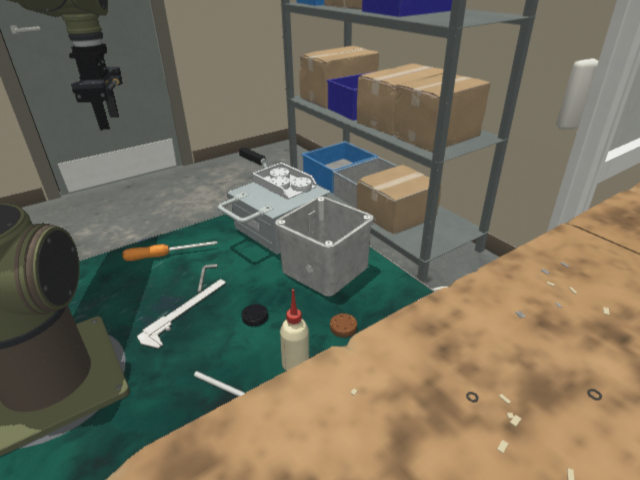

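View pics/top0.png

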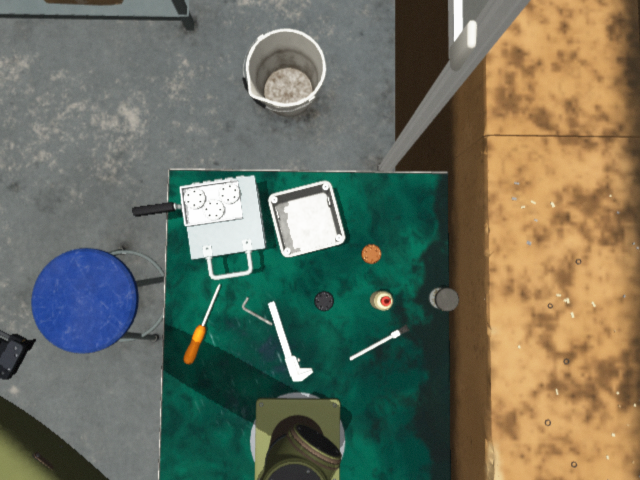

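The scene view shows the chest at (270,205) with the scoop on it: its black handle is at (252,156) and the three caps are at (285,180). The cast box is at (325,245), the oil bottle at (295,340), and the discs at (255,315) black and (344,324) brown are decoys.
In the top view the scoop handle is at (155,210), the pan at (212,203), and the caps at (197,198), (231,192) and (215,210). The cast box is at (308,218), the loop bar at (231,273), the oil bottle at (382,300) and the screw jar at (444,298). The discs at (324,300) black and (372,254) brown look like caps but are the wrong colour. So the scoop is the pan at (212,203) holding three zinc caps. I'll check that choice in a close crop.

```bash
cat > h.py <<'E'
import numpy as np,cv2,pickle
from workcell import bot,eyes,job
def grab(n,tag=None):
    c=eyes.capture(n)
    if tag: cv2.imwrite(f"pics/{tag}.png",c["color"][:,:,::-1]); pickle.dump(c,open(f"pics/{tag}.pkl","wb"))
    return c
def ray(c,uv):
    R=cv2.Rodrigues(np.array(c["rvec"]))[0]; t=np.array(c["tvec"]).ravel()
    d=np.linalg.inv(c["camera_matrix"])@np.array([uv[0],uv[1],1.]); return -R.T@t,R.T@d
def onz(c,uv,z):
    o,d=ray(c,uv); return o+d*(z-o[2])/d[2]
def proj(c,p): return cv2.projectPoints(np.array(p,float).reshape(-1,1,3),c["rvec"],c["tvec"],c["camera_matrix"],None)[0].reshape(-1,2)
E
python3 - <<'E'
from h import *
c=pickle.load(open("pics/top0.pkl","rb")); im=c["color"]
cv2.imwrite("pics/crop1.png",cv2.resize(im[165:315,120:320,::-1],None,fx=4,fy=4,interpolation=cv2.INTER_CUBIC))
g=im.max(2); m=np.zeros_like(g); m[195:225,125:185]=(g[195:225,125:185]<60)*255
k=max(cv2.findContours(m,0,2)[0],key=cv2.contourArea); r=cv2.minAreaRect(k); print("handle",r,cv2.contourArea(k))
b=cv2.boxPoints(r); print(b, [onz(c,p,.150).round(4) for p in b])
E
```

```text
handle ((156.37588500976562, 210.51036071777344), (15.031233787536621, 48.664649963378906), 85.2363510131836) 388.0
[[131.50346 205.0414 ]
 [180.00002 201.00002]
 [181.2483  215.97932]
 [132.75175 220.0207 ]] [array([0.5564, 0.3715, 0.15  ]), array([0.5668, 0.2644, 0.15  ]), array([0.5333, 0.2606, 0.15  ]), array([0.523 , 0.3675, 0.15  ])]
```

View pics/crop1.png

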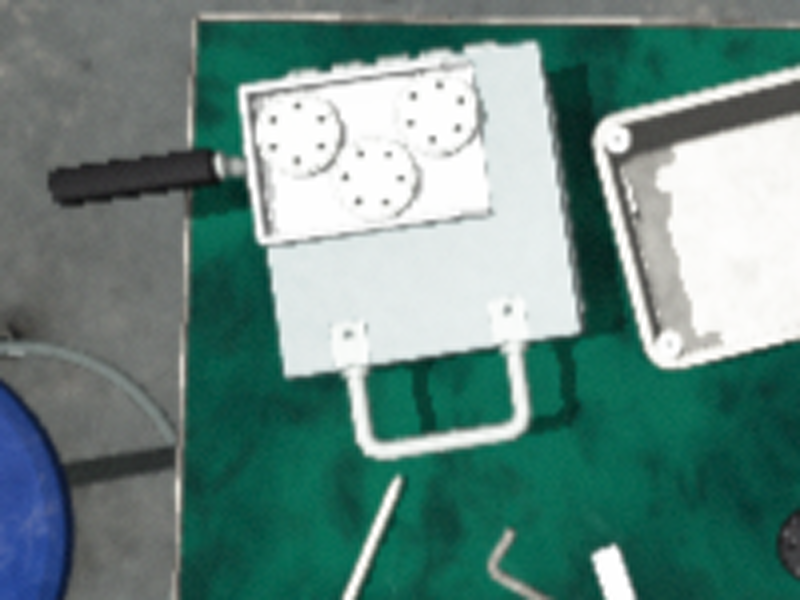

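The crop shows the scoop pan with its back wall from crop (240,86) to (264,244) and its mouth edge at (472,65)–(492,213). The handle runs (50,187)–(215,166), the three zinc caps are in the pan, and the loop bar runs (372,450)–(518,430). The choice is confirmed.

```bash
python3 - <<'E'
from h import *
c=pickle.load(open("pics/top0.pkl","rb"))
P=lambda u,v,z: onz(c,(120+u/4,165+v/4),z)
h0,h1=P(50,187,.150),P(215,166,.150); print("handle",h0,h1,np.linalg.norm(h1-h0))
b1,b2=P(240,86,.128),P(264,244,.128); print("back",b1,b2,np.linalg.norm(b1-b2))
m1,m2=P(472,65,.107),P(492,213,.107); print("mouth",m1,m2,np.linalg.norm(m1-m2))
ax=(m1+m2)/2-(b1+b2)/2; print("axis",ax, np.degrees(np.arctan2(ax[1],ax[0])), np.degrees(np.arctan2(*(h1-h0)[[1,0]])))
q=[P(540,42,.106),P(582,332,.106),P(285,377,.106)]; print("lid",q,np.linalg.norm(q[0]-q[1]),np.linalg.norm(q[2]-q[1]))
q=[P(372,450,.105),P(518,430,.105)]; print("bar",q,(q[0]+q[1])/2)
# box rim: bright-ish grey contour
im=c["color"]; hsv=cv2.cvtColor(im,cv2.COLOR_RGB2HSV)
m=np.zeros(im.shape[:2],np.uint8); m[172:265,266:350]=((hsv[172:265,266:350,1]<60)&(hsv[172:265,266:350,2]>60))*255
k=max(cv2.findContours(m,0,2)[0],key=cv2.contourArea); r=cv2.minAreaRect(k); bx=[onz(c,p,.125) for p in cv2.boxPoints(r)]
print("box",r,np.round(bx,3),np.mean(bx,0),np.linalg.norm(bx[0]-bx[1]),np.linalg.norm(bx[2]-bx[1]))
print("bottle",onz(c,(382,300),.1),"jar",onz(c,(444,298),.07))
s=pickle.load(open("pics/scene0.pkl","rb"))
for n,p in dict(grip=P(132.5,177,.142)).items(): print(n,p,proj(s,[p]))
o=bot.get_obs(); print(np.degrees(np.arctan2(o["eef_rot"][1,1],o["eef_rot"][0,1])))
E
```

```text
handle [0.54147555 0.36875499 0.15      ] [0.55427349 0.27785445 0.15      ] 0.09179702971885646
back [0.6031927  0.27118309 0.128     ] [0.51313017 0.2549736  0.128     ] 0.09150959521022227
mouth [0.62082491 0.1427896  0.107     ] [0.53456176 0.12942291 0.107     ] 0.0872926093906042
axis [ 0.0195319  -0.12697209 -0.021     ] -81.25483736341076 -81.98597239132005
lid [array([0.63502445, 0.10371696, 0.106     ]), array([0.46637598, 0.07639499, 0.106     ]), array([0.4386723 , 0.24626823, 0.106     ])] 0.17084728418181172 0.17211743659196896
bar [array([0.39740986, 0.19558524, 0.105     ]), array([0.40970959, 0.11222039, 0.105     ])] [0.40355973 0.15390281 0.105     ]
box ((306.1888122558594, 218.58297729492188), (67.05670166015625, 67.05670166015625), 75.0685806274414) [[ 0.587  0.078  0.125]
 [ 0.629 -0.07   0.125]
 [ 0.48  -0.11   0.125]
 [ 0.44   0.036  0.125]] [ 0.53382469 -0.0166767   0.125     ] 0.1533834670918652 0.15370012496696664
bottle [ 0.34967372 -0.19326844  0.1       ] jar [ 0.35421666 -0.34490594  0.07      ]
grip [0.548611   0.32588916 0.142     ] [[251.49659673 156.29111929]]
64.28632164174198
```

```bash
cat > go.py <<'E'
import sys; from h import *
x,y,z,a=map(float,sys.argv[1:5]); o=bot.get_obs(); R=o["eef_rot"]
d=R.T@(np.array([x,y,z])-o["ee_pos"]); ca=np.degrees(np.arctan2(R[1,1],R[0,1])); w=-((a-ca+90)%180-90)
print("t",round(o["time"],2),"tcp",o["ee_pos"].round(4),"ang",ca.round(1),"-> d",d.round(4),"yaw",np.radians(w).round(3),"rows",np.ceil(max(np.linalg.norm(d)/.0417,abs(w)/7.16)),"q",o["joint_pos"].round(2),"F",o["force"].round(1),"M",o["moment"].round(2),"op",round(o["opening"],4),"gf",round(o["gripper_force"],1))
E
python3 -m crank '[{"dx":-0.038,"dy":-0.0135,"dz":0,"yaw":0.12},{"dx":-0.076,"dy":-0.027,"dz":0,"yaw":0.24},{"dx":-0.114,"dy":-0.0405,"dz":0,"yaw":0.36},{"dx":-0.152,"dy":-0.054,"dz":0,"yaw":0.48},{"dx":-0.19,"dy":-0.0675,"dz":0,"yaw":0.6}]' 1
python3 go.py 0.5486 0.3183 0.2 8
```

```text
time: 0.52
ee_pos: [0.4246, 0.4408, 0.2141]
eef_rot: [[-0.494, 0.869, -0.001], [0.869, 0.494, -0.001], [-0.0, -0.001, -1.0]]
force: [0.6, 0.5, -1.0]
opening: 0.0952
gripper_force: 0.0
t 0.52 tcp [0.4246 0.4408 0.2141] ang 29.6 -> d [-0.1677  0.0473  0.0141] yaw 0.377 rows 5.0 q [ 0.72  0.04  1.74 -0.    1.36  0.2 ] F [ 0.6  0.5 -1. ] M [-0.03  0.02 -0.03] op 0.0952 gf 0.0
```

```bash

python3 -m crank '[{"dx":-0.037,"dy":0.0105,"dz":0.003,"yaw":0.08},{"dx":-0.074,"dy":0.021,"dz":0.006,"yaw":0.16},{"dx":-0.111,"dy":0.0315,"dz":0.009,"yaw":0.24},{"dx":-0.145,"dy":0.0415,"dz":0.012,"yaw":0.32},{"dx":-0.162,"dy":0.046,"dz":0.014,"yaw":0.37}]' >/dev/null
python3 -m crank '[{"dx":0},{"dx":0}]' >/dev/null
python3 go.py 0.5486 0.3183 0.123 8
```

```text
t 0.93 tcp [0.5467 0.3216 0.1997] ang 8.3 -> d [-0.0035  0.0014  0.0767] yaw 0.006 rows 2.0 q [ 0.45  0.1   1.7  -0.    1.34  0.3 ] F [ 0.4  0.6 -0.3] M [-0.08  0.03  0.02] op 0.0951 gf 0.0$[0]: bad value
```

```bash

python3 -m crank '[{"dx":-0.002,"dy":0.001,"dz":0.03,"yaw":0},{"dx":-0.003,"dy":0.001,"dz":0.055,"yaw":0},{"dx":-0.003,"dy":0.001,"dz":0.075,"yaw":0},{"dx":-0.003,"dy":0.001,"dz":0.077,"yaw":0},{"dx":-0.003,"dy":0.001,"dz":0.077,"yaw":0}]' >/dev/null
python3 go.py 0.5486 0.3183 0.123 8
python3 -m crank '[{"dx":0,"dy":0,"dz":0,"yaw":0},{"dx":0,"dy":0,"dz":0,"yaw":0},{"dx":0,"dy":0,"dz":0,"yaw":0},{"dx":0,"dy":0,"dz":0,"yaw":0},{"dx":0,"dy":0,"dz":0,"yaw":0}]' 0.2
python3 -m crank '[{"dx":0,"dy":0,"dz":0,"yaw":0},{"dx":0,"dy":0,"dz":0,"yaw":0},{"dx":0,"dy":0,"dz":0,"yaw":0}]' 0.2
python3 go.py 0.5486 0.3183 0.123 8
```

```text
t 1.35 tcp [0.5447 0.3214 0.1214] ang 8.7 -> d [-0.0036  0.0034 -0.0016] yaw 0.012 rows 1.0 q [0.45 0.16 1.77 0.   1.21 0.3 ] F [-0.1  0.6  0.6] M [-0.04  0.03  0.04] op 0.0954 gf 0.0
time: 1.77
ee_pos: [0.5465, 0.3224, 0.1248]
eef_rot: [[-0.152, 0.988, 0.002], [0.988, 0.152, 0.001], [0.001, 0.002, -1.0]]
force: [-0.1, 0.6, -0.6]
opening: 0.0672
gripper_force: 0.0
time: 2.02
ee_pos: [0.546, 0.3221, 0.1237]
eef_rot: [[-0.151, 0.988, 0.0], [0.988, 0.151, 0.0], [0.0, 0.0, -1.0]]
force: [0.6, 0.6, -0.3]
opening: 0.047
gripper_force: 0.0
t 2.02 tcp [0.546  0.3221 0.1237] ang 8.7 -> d [-0.0041  0.002   0.0007] yaw 0.012 rows 1.0 q [ 0.45  0.16  1.77 -0.    1.21  0.3 ] F [ 0.6  0.6 -0.3] M [-0.08  0.03 -0.01] op 0.047 gf 0.0
```

```bash

python3 -m crank '[{"dx":-0.003,"dy":0.001,"dz":0,"yaw":0.01},{"dx":-0.003,"dy":0.001,"dz":0,"yaw":0.01},{"dx":-0.003,"dy":0.001,"dz":0,"yaw":0.01},{"dx":-0.003,"dy":0.001,"dz":0,"yaw":0.01},{"dx":-0.003,"dy":0.001,"dz":0,"yaw":0.01}]' 0.2 | tail -2
python3 -m crank '[{"dx":0,"dy":0,"dz":0,"yaw":0},{"dx":0,"dy":0,"dz":0,"yaw":0},{"dx":0,"dy":0,"dz":0,"yaw":0}]' 0.2|tail -2
python3 go.py 0.5486 0.3183 0.123 8
```

```text
opening: 0.0202
gripper_force: 27.3
opening: 0.02
gripper_force: 29.7
t 2.68 tcp [0.5475 0.3192 0.1236] ang 8.1 -> d [-0.001   0.001   0.0006] yaw 0.002 rows 1.0 q [ 0.44  0.16  1.77 -0.    1.21  0.3 ] F [ 1.  -1.  -0.7] M [-0.1  -0.08 -0.01] op 0.02 gf 29.7
```

```bash

python3 -m crank '[{"dx":0,"dy":0,"dz":-0.01,"yaw":0},{"dx":0,"dy":0,"dz":-0.025,"yaw":0},{"dx":0,"dy":0,"dz":-0.04,"yaw":0},{"dx":0,"dy":0,"dz":-0.05,"yaw":0},{"dx":0,"dy":0,"dz":-0.05,"yaw":0}]' 
python3 go.py 0.5486 0.3183 0.3 8; python3 - <<'E'
from h import *
c=grab("scene","lift1"); cv2.imwrite("pics/lift1c.png",cv2.resize(c["color"][60:300,180:440,::-1],None,fx=2.4,fy=2.4))
E
```

```text
time: 3.1
ee_pos: [0.5495, 0.3203, 0.1787]
eef_rot: [[-0.142, 0.99, 0.007], [0.99, 0.142, 0.003], [0.002, 0.007, -1.0]]
force: [0.5, 0.6, -1.7]
opening: 0.0198
gripper_force: 30.0
t 3.1 tcp [0.5495 0.3203 0.1787] ang 8.1 -> d [-0.0016 -0.0003 -0.1213] yaw 0.002 rows 3.0 q [0.44 0.11 1.72 0.   1.3  0.3 ] F [ 0.5  0.6 -1.7] M [0.21 0.02 0.01] op 0.0198 gf 30.0
```

View pics/lift1c.png

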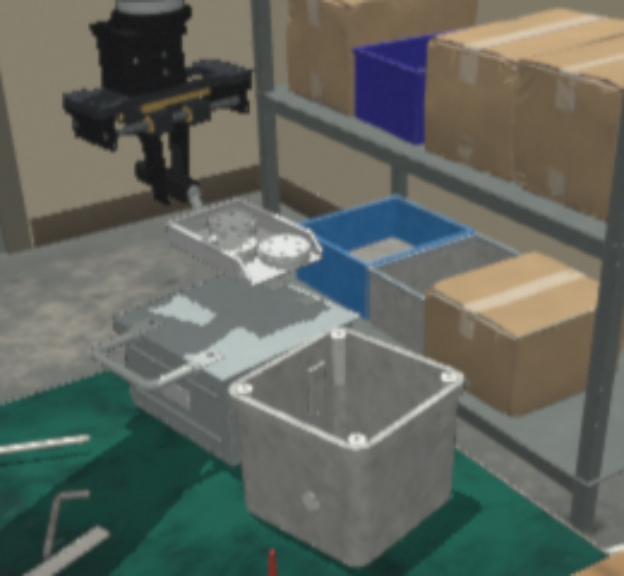

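The scoop is held at crop (190,195) and has swung a little mouth-down. The near mouth corner is at crop (247,283), the far one at about (320,250), and the caps are still in. I'll measure the tip angle there.

```bash
cat > tilt.py <<'E'
from h import *
def tilt(c,px,side,tcp,a=8.1):   # mouth corner pixel -> height in scoop side plane
    a=np.radians(a); n=np.array([np.cos(a),np.sin(a),0]); f=np.array([np.sin(a),-np.cos(a),0]); g=np.array(tcp)+[0,0,.019]
    o,d=ray(c,px); p=o+d*((g+side*.045*n-o)@n)/(d@n); r=p-g; return "fwd %.3f up %.3f"%(r@f,r[2]), "len %.3f angle %.1f"%(np.hypot(r@f,r[2]),np.degrees(np.arctan2(-r[2],r@f)))
E
python3 - <<'E'
from tilt import *
c=pickle.load(open("pics/lift1.pkl","rb"))
for u,v,s in((247,283,-1),(320,250,1)): print(tilt(c,(180+u/2.4,60+v/2.4),s,(.5495,.3203,.1787)))
print("level would be",np.hypot(.185,.036),np.degrees(np.arctan2(.036,.185)))
E
```

```text
('fwd 0.180 up -0.038', 'len 0.184 angle 12.0')
('fwd 0.180 up -0.034', 'len 0.183 angle 10.6')
level would be 0.18847015678881365 11.01183017164437
```

The 11° reading equals the geometric value for a level scoop (11.0°), so the grip holds it without slipping. Since the tool can only yaw, I'll carry it over the box and ease the grip a little at a time. That lets the scoop swing mouth-down between the pads.

```bash

python3 -m crank '[{"dx":0,"dy":0,"dz":-0.015,"yaw":0},{"dx":-0.003,"dy":-0.002,"dz":-0.035,"yaw":0},{"dx":-0.01,"dy":-0.005,"dz":-0.055,"yaw":-0.01},{"dx":-0.022,"dy":-0.01,"dz":-0.075,"yaw":-0.03},{"dx":-0.04,"dy":-0.018,"dz":-0.092,"yaw":-0.05}]' >/dev/null
python3 go.py 0.4923 0.128 0.291 16
python3 -m crank '[{"dx":-0.02,"dy":-0.01,"dz":-0.008,"yaw":-0.02},{"dx":-0.042,"dy":-0.02,"dz":-0.014,"yaw":-0.04},{"dx":-0.064,"dy":-0.03,"dz":-0.018,"yaw":-0.06},{"dx":-0.086,"dy":-0.04,"dz":-0.02,"yaw":-0.07},{"dx":-0.105,"dy":-0.05,"dz":-0.02,"yaw":-0.08}]' >/dev/null
python3 go.py 0.4923 0.128 0.291 16
```

```text
t 3.57 tcp [0.5351 0.2775 0.2672] ang 11.1 -> d [-0.1384 -0.0709 -0.0239] yaw -0.085 rows 4.0 q [ 0.39 -0.01  1.7   0.    1.45  0.19] F [ 0.7  0.5 -2.8] M [ 0.16  0.11 -0.06] op 0.0199 gf 30.0
t 3.98 tcp [0.5057 0.1632 0.2866] ang 15.6 -> d [-0.0303 -0.0224 -0.0044] yaw -0.007 rows 1.0 q [ 0.21 -0.18  1.82 -0.    1.49 -0.06] F [-0.3  0.1 -2.2] M [ 0.16  0.07 -0.03] op 0.02 gf 30.0
```

```bash
Z='x'
python3 -m crank '[{"dx":-0.012,"dy":-0.008,"dz":-0.003,"yaw":-0.005},{"dx":-0.02,"dy":-0.014,"dz":-0.005,"yaw":-0.005},{"dx":-0.024,"dy":-0.018,"dz":-0.005,"yaw":-0.005},{"dx":-0.024,"dy":-0.018,"dz":-0.005,"yaw":-0.005},{"dx":-0.024,"dy":-0.018,"dz":-0.005,"yaw":-0.005}]' >/dev/null
python3 go.py 0.4923 0.128 0.291 16
python3 -m crank '[{"dx":0,"dy":0,"dz":0,"yaw":0}]' 0.207|tail -2
python3 -m crank '[{"dx":0,"dy":0,"dz":0,"yaw":0}]' 0.209|tail -2
python3 go.py 0.4923 0.128 0.291 16
```

```text
t 4.4 tcp [0.4953 0.1369 0.2906] ang 15.9 -> d [-0.0077 -0.0053 -0.0004] yaw -0.002 rows 1.0 q [ 0.16 -0.22  1.85  0.    1.51 -0.11] F [-0.1 -0.2 -3. ] M [ 0.22  0.07 -0.01] op 0.0198 gf 30.0
opening: 0.0201
gripper_force: 19.0
opening: 0.02
gripper_force: 7.9
t 4.57 tcp [0.4955 0.137  0.2906] ang 15.9 -> d [-0.0078 -0.0056 -0.0004] yaw -0.001 rows 1.0 q [ 0.17 -0.22  1.85 -0.    1.51 -0.11] F [ 0.6 -0.8 -1. ] M [-0.03  0.02 -0.  ] op 0.02 gf 7.9
```

```bash

python3 -m crank '[{"dx":0,"dy":0,"dz":0,"yaw":0}]' 0.2|tail -2
python3 go.py 0.4923 0.128 0.291 16; python3 - <<'E'
from h import *
c=grab("scene","tip1"); cv2.imwrite("pics/tip1c.png",cv2.resize(c["color"][60:300,180:440,::-1],None,fx=2.4,fy=2.4))
E
```

```text
opening: 0.0197
gripper_force: 30.0
t 4.65 tcp [0.4954 0.1372 0.2903] ang 15.9 -> d [-0.008  -0.0055 -0.0007] yaw -0.001 rows 1.0 q [ 0.17 -0.22  1.85  0.    1.51 -0.11] F [ 0.6  0.5 -4.4] M [ 0.48  0.21 -0.04] op 0.0197 gf 30.0
```

View pics/tip1c.png

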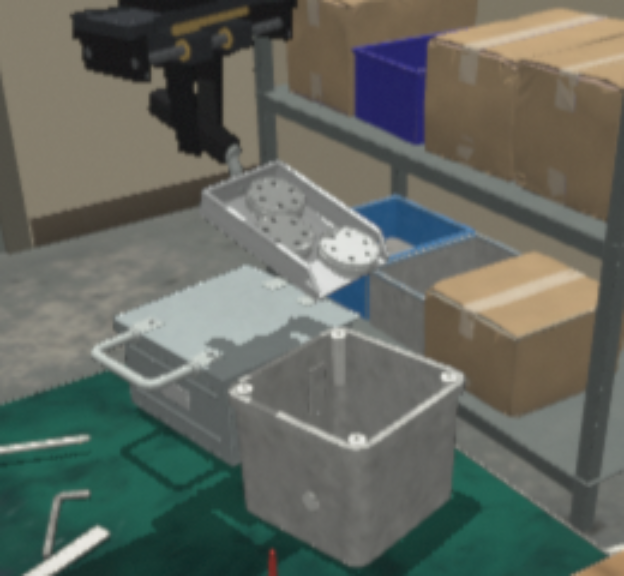

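The scoop has swung mouth-down under control: near mouth corner at crop (315,298), far corner at (385,260). All three caps are still in the pan, and the mouth lies towards the box.

```bash
python3 - <<'E'
from tilt import *
c=pickle.load(open("pics/tip1.pkl","rb"))
for u,v,s in((315,298,-1),(385,260,1)): print(tilt(c,(180+u/2.4,60+v/2.4),s,(.4954,.1372,.2903),15.9))
E
python3 go.py 0.534 -0.017 0.291 16
```

```text
('fwd 0.162 up -0.089', 'len 0.185 angle 28.8')
('fwd 0.160 up -0.091', 'len 0.184 angle 29.5')
t 4.7 tcp [0.4953 0.1371 0.2902] ang 15.9 -> d [-0.1588 -0.005  -0.0008] yaw -0.002 rows 4.0 q [ 0.17 -0.22  1.85  0.    1.51 -0.11] F [ 0.   0.8 -3.5] M [0.2  0.14 0.03] op 0.0201 gf 30.0
```

```bash

python3 -m crank '[{"dx":-0.005,"dy":-0.003,"dz":0,"yaw":0},{"dx":-0.01,"dy":-0.005,"dz":0,"yaw":0},{"dx":-0.01,"dy":-0.005,"dz":0,"yaw":0}]' 0.207|tail -2
python3 -m crank '[{"dx":0,"dy":0,"dz":0,"yaw":0}]' 0.209|tail -2
python3 -m crank '[{"dx":0,"dy":0,"dz":0,"yaw":0}]' 0.2|tail -2
python3 go.py 0.534 -0.017 0.291 16; python3 - <<'E'
from h import *
c=grab("scene","tip2"); cv2.imwrite("pics/tip2c.png",cv2.resize(c["color"][100:300,230:440,::-1],None,fx=2,fy=2))
E
```

```text
opening: 0.0199
gripper_force: 18.6
opening: 0.0201
gripper_force: 8.0
opening: 0.0196
gripper_force: 30.0
t 5.12 tcp [0.4933 0.1255 0.2907] ang 15.8 -> d [-0.1482  0.0003 -0.0004] yaw -0.003 rows 4.0 q [ 0.14 -0.23  1.86  0.    1.51 -0.13] F [ 0.4  0.  -3.8] M [0.15 0.13 0.  ] op 0.0196 gf 30.0
```

View pics/tip2c.png

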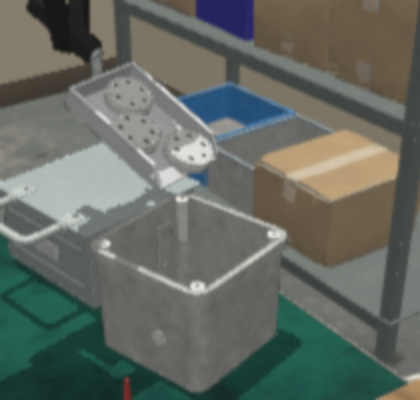

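Now it is tipped further: near mouth corner at crop (160,190), far corner at (213,160). The caps are still in the pan, right by the mouth.

```bash
python3 - <<'E'
from tilt import *
c=pickle.load(open("pics/tip2.pkl","rb"))
for u,v,s in((160,190,-1),(213,160,1)): print(tilt(c,(230+u/2,100+v/2),s,(.4933,.1255,.2907),15.8))
E
```

```text
('fwd 0.152 up -0.109', 'len 0.187 angle 35.6')
('fwd 0.144 up -0.116', 'len 0.185 angle 38.8')
```

```bash

python3 -m crank '[{"dx":0,"dy":0,"dz":0,"yaw":0}]' 0.209|tail -1
python3 -m crank '[{"dx":0,"dy":0,"dz":0,"yaw":0}]' 0.209|tail -1
python3 -m crank '[{"dx":0,"dy":0,"dz":0,"yaw":0},{"dx":0,"dy":0,"dz":0,"yaw":0},{"dx":0,"dy":0,"dz":0,"yaw":0}]' 0.2|tail -2
python3 go.py 0.534 -0.017 0.291 16; python3 - <<'E'
from h import *
c=grab("scene","tip3"); cv2.imwrite("pics/tip3c.png",cv2.resize(c["color"][100:300,230:440,::-1],None,fx=2,fy=2))
E
```

```text
gripper_force: 8.6
gripper_force: 7.6
opening: 0.0198
gripper_force: 30.0
t 5.58 tcp [0.4934 0.1256 0.2908] ang 15.9 -> d [-1.483e-01  1.000e-04 -2.000e-04] yaw -0.002 rows 4.0 q [ 0.14 -0.23  1.86 -0.    1.51 -0.13] F [ 0.   0.7 -1.6] M [0.11 0.14 0.03] op 0.0198 gf 30.0
```

View pics/tip3c.png

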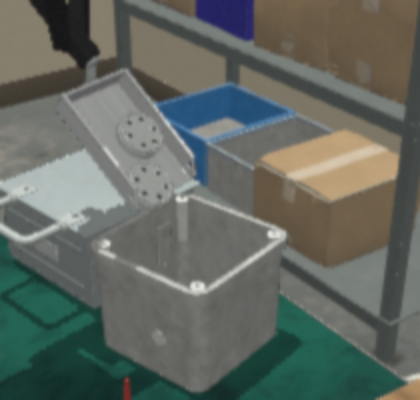

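One cap has gone into the box and the other two, at crop (140,135) and (152,183), are sliding towards the mouth. I'll wait for them, then check by numbers.

```bash

python3 -m crank '[{"dx":0,"dy":0,"dz":0,"yaw":0},{"dx":0,"dy":0,"dz":0,"yaw":0},{"dx":0,"dy":0,"dz":0,"yaw":0},{"dx":0,"dy":0,"dz":0,"yaw":0},{"dx":0,"dy":0,"dz":0,"yaw":0}]' >/dev/null
python3 go.py 0.534 -0.017 0.291 16; python3 - <<'E'
from h import *
a=grab("top","tip4t")["color"][165:275,230:360]; b=grab("scene","tip4")["color"][110:260,230:390]
b=cv2.resize(b,None,fx=2.5,fy=2.5); a=cv2.resize(a,(int(130*375/110),375))
cv2.imwrite("pics/tip4c.png",np.hstack([b,a])[:,:800,::-1])
E
```

```text
t 6.05 tcp [0.4934 0.1255 0.2908] ang 15.9 -> d [-1.482e-01  1.000e-04 -2.000e-04] yaw -0.002 rows 4.0 q [ 0.14 -0.23  1.86 -0.    1.51 -0.13] F [-0.5  0.3 -2.8] M [0.07 0.1  0.01] op 0.0199 gf 30.0
```

View pics/tip4c.png

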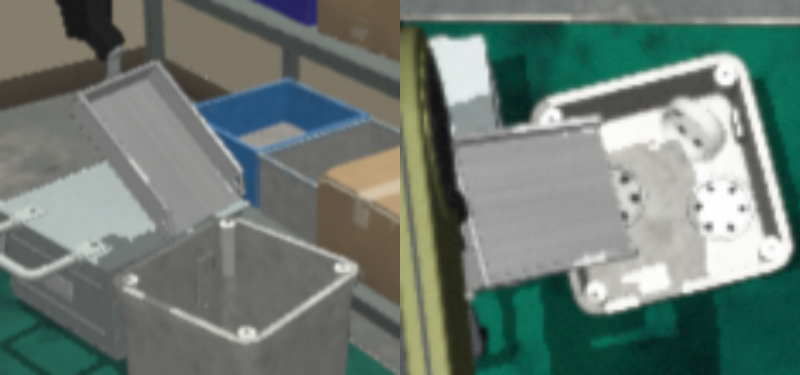

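All three caps are in the cast box: in the right half, two lie on the floor at (628,190) and (722,208), and one leans at (695,130). The pan is empty. Now I'll choose the set-down spot, checking the brown disc and the ledge.

```bash
python3 - <<'E'
from h import *
c=pickle.load(open("pics/top0.pkl","rb")); s=pickle.load(open("pics/tip4.pkl","rb"))
print("brown",onz(c,(372,254),.013),"jar",onz(c,(444,298),.07),"bottle",onz(c,(382,300),.14),"benchend",onz(c,(400,172),0))
for u in(450,487):
    o,d=ray(c,(u,220)); p=o+d*(-.40-o[1])/d[1]; print("ledge",u,p)
from tilt import tilt
for u,v,q in((168,235,-1),(243,195,1)): print(tilt(s,(230+u/2.5,110+v/2.5),q,(.4934,.1255,.2908),15.9))
E
python3 go.py 0.44 -0.27 0.32 90
```

```text
brown [ 0.45893391 -0.18148992  0.013     ] jar [ 0.35421666 -0.34490594  0.07      ] bottle [ 0.35180984 -0.18717553  0.14      ] benchend [ 0.66990849 -0.25452615  0.        ]
ledge 450 [ 0.55509478 -0.4        -0.0631073 ]
ledge 487 [ 0.52585702 -0.4         0.20504756]
('fwd 0.118 up -0.140', 'len 0.183 angle 49.7')
('fwd 0.120 up -0.141', 'len 0.185 angle 49.7')
t 6.15 tcp [0.4933 0.1255 0.2907] ang 15.9 -> d [-0.3658 -0.1594 -0.0293] yaw -1.294 rows 11.0 q [ 0.14 -0.23  1.86 -0.    1.51 -0.13] F [-0.4 -0.5 -1.1] M [-0.04  0.08  0.02] op 0.0199 gf 30.0
```

```bash

python3 -m crank '[{"dx":-0.03,"dy":-0.013,"dz":-0.015,"yaw":-0.1},{"dx":-0.06,"dy":-0.026,"dz":-0.03,"yaw":-0.21},{"dx":-0.09,"dy":-0.039,"dz":-0.03,"yaw":-0.32},{"dx":-0.12,"dy":-0.052,"dz":-0.03,"yaw":-0.43},{"dx":-0.15,"dy":-0.065,"dz":-0.03,"yaw":-0.54}]' >/dev/null
python3 go.py 0.44 -0.265 0.32 90
```

```text
t 6.57 tcp [ 0.4715 -0.0378  0.3213] ang 47.2 -> d [-0.1314 -0.188   0.0013] yaw -0.748 rows 6.0 q [-0.19 -0.32  1.89 -0.    1.58 -1.02] F [ 0.3  0.5 -2.7] M [0.01 0.09 0.03] op 0.0201 gf 30.0
```

```bash

python3 -m crank '[{"dx":-0.019,"dy":-0.027,"dz":0,"yaw":-0.105},{"dx":-0.038,"dy":-0.054,"dz":0,"yaw":-0.21},{"dx":-0.056,"dy":-0.08,"dz":0,"yaw":-0.315},{"dx":-0.074,"dy":-0.106,"dz":0,"yaw":-0.42},{"dx":-0.092,"dy":-0.132,"dz":0,"yaw":-0.525}]' >/dev/null
python3 go.py 0.44 -0.265 0.32 90
```

```text
t 6.98 tcp [ 0.4479 -0.1973  0.3208] ang 77.2 -> d [-0.0073 -0.0678  0.0008] yaw -0.224 rows 2.0 q [-0.52 -0.28  1.86 -0.    1.57 -1.87] F [ 1.5 -0.7 -2.2] M [0.01 0.07 0.  ] op 0.0198 gf 30.0
```

```bash

python3 -m crank '[{"dx":-0.004,"dy":-0.025,"dz":0,"yaw":-0.08},{"dx":-0.006,"dy":-0.045,"dz":0.01,"yaw":-0.15},{"dx":-0.007,"dy":-0.06,"dz":0.035,"yaw":-0.21},{"dx":-0.007,"dy":-0.06,"dz":0.07,"yaw":-0.215},{"dx":-0.007,"dy":-0.06,"dz":0.1,"yaw":-0.215}]' >/dev/null
python3 go.py 0.44 -0.265 0.15 90
```

```text
t 7.4 tcp [ 0.4414 -0.2569  0.2196] ang 89.1 -> d [ 0.0013 -0.008   0.0696] yaw -0.016 rows 2.0 q [-0.63 -0.19  1.95 -0.    1.38 -2.19] F [-0.4 -0.5 -2.6] M [ 0.08  0.11 -0.02] op 0.0197 gf 30.0
```

```bash

python3 -m crank '[{"dx":0,"dy":-0.004,"dz":0.03,"yaw":0},{"dx":0,"dy":-0.006,"dz":0.055,"yaw":0},{"dx":0,"dy":-0.006,"dz":0.075,"yaw":0},{"dx":0,"dy":-0.006,"dz":0.085,"yaw":0},{"dx":0,"dy":-0.006,"dz":0.085,"yaw":0}]' >/dev/null
python3 go.py 0.44 -0.265 0.12 90
python3 -m crank '[{"dx":0,"dy":0,"dz":0.008,"yaw":0},{"dx":0,"dy":0,"dz":0.016,"yaw":0},{"dx":0,"dy":0,"dz":0.024,"yaw":0},{"dx":0,"dy":0,"dz":0.032,"yaw":0},{"dx":0,"dy":0,"dz":0.04,"yaw":0}]' |grep -E "ee_pos|force"
python3 go.py 0.44 -0.265 0.017 90
```

```text
t 7.82 tcp [ 0.44   -0.2606  0.1327] ang 89.2 -> d [-0.0001 -0.0044  0.0127] yaw -0.014 rows 1.0 q [-0.64 -0.12  2.03 -0.    1.23 -2.2 ] F [ 0.  -0.3 -1.8] M [ 0.06  0.2  -0.03] op 0.0197 gf 30.0
ee_pos: [0.4434, -0.2638, 0.0997]
force: [-5.2, -0.4, 6.3]
gripper_force: 30.0
t 8.23 tcp [ 0.4434 -0.2638  0.0997] ang 89.2 -> d [ 0.0037 -0.0009  0.0826] yaw -0.014 rows 2.0 q [-0.64 -0.08  2.06 -0.    1.16 -2.2 ] F [-5.2 -0.4  6.3] M [0.08 0.43 0.06] op 0.02 gf 30.0
```

```bash

python3 -m crank '[{"dx":0,"dy":0,"dz":0.012,"yaw":0},{"dx":0,"dy":0,"dz":0.024,"yaw":0},{"dx":0,"dy":0,"dz":0.036,"yaw":0},{"dx":0,"dy":0,"dz":0.046,"yaw":0},{"dx":0,"dy":0,"dz":0.054,"yaw":0}]' 0.206 |grep -E "ee_pos|force"
python3 -m crank '[{"dx":0,"dy":0,"dz":0.006,"yaw":0},{"dx":0,"dy":0,"dz":0.012,"yaw":0},{"dx":0,"dy":0,"dz":0.017,"yaw":0},{"dx":0,"dy":0,"dz":0.02,"yaw":0},{"dx":0,"dy":0,"dz":0.02,"yaw":0}]' |grep -E "ee_pos|force"
python3 go.py 0.44 -0.265 0.017 90
```

```text
ee_pos: [0.4414, -0.2616, 0.0405]
force: [-2.4, 0.2, 1.8]
gripper_force: 23.8
ee_pos: [0.4416, -0.2616, 0.0212]
force: [0.1, -0.0, -1.6]
gripper_force: 23.8
t 9.07 tcp [ 0.4416 -0.2616  0.0212] ang 89.2 -> d [ 0.0015 -0.0034  0.0042] yaw -0.014 rows 1.0 q [-0.64  0.03  2.1   0.    1.01 -2.2 ] F [ 0.1 -0.  -1.6] M [0.02 0.12 0.05] op 0.02 gf 23.8
```

```bash

python3 -m crank '[{"dx":0,"dy":0,"dz":0.002,"yaw":0},{"dx":0,"dy":0,"dz":0.004,"yaw":0},{"dx":0,"dy":0,"dz":0.004,"yaw":0}]' |grep -E "ee_pos|force"
python3 - <<'E'
from h import *
c=grab("scene","set1"); grab("top","set1t")
cv2.imwrite("pics/set1c.png",c["color"][150:450,250:640,::-1])
E
```

```text
ee_pos: [0.4412, -0.2617, 0.0188]
force: [-7.2, 3.1, 8.3]
gripper_force: 24.0
```

View pics/set1t.png

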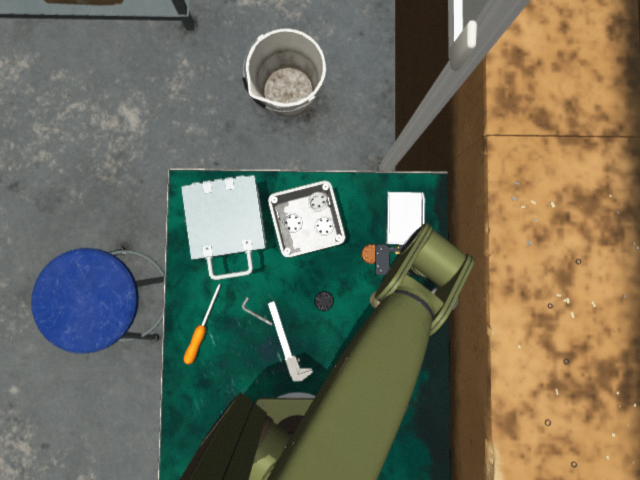

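The pan lies flat on the bench at (405,213), clear of the box, brown disc, bottle and jar. The three caps sit in the box at (294,222), (324,226) and (319,200). I'll let go now and rise straight up.

```bash

python3 -m crank '[{"dx":0,"dy":0,"dz":0,"yaw":0},{"dx":0,"dy":0,"dz":0,"yaw":0},{"dx":0,"dy":0,"dz":0,"yaw":0},{"dx":0,"dy":0,"dz":0,"yaw":0},{"dx":0,"dy":0,"dz":0,"yaw":0}]' 0.5|grep -E "openi|force"
python3 -m crank '[{"dx":0,"dy":0,"dz":-0.015,"yaw":0},{"dx":0,"dy":0,"dz":-0.04,"yaw":0},{"dx":0,"dy":0,"dz":-0.08,"yaw":0},{"dx":0,"dy":0,"dz":-0.12,"yaw":0},{"dx":0,"dy":0,"dz":-0.16,"yaw":0}]' |grep -E "ee_pos|force|open"
python3 -m crank '[{"dx":0,"dy":0,"dz":-0.03,"yaw":0},{"dx":0,"dy":0,"dz":-0.06,"yaw":0},{"dx":0,"dy":0,"dz":-0.06,"yaw":0}]' |grep -E "ee_pos|force"
python3 - <<'E'
from h import *
c=grab("scene","rel"); t=grab("top","relt")
from tilt import tilt
P=lambda x,y,z,a=0:np.array([.4415+x,-.262+y,z])
# expected corner pixels if flat with grip at tcp: compare by mask of the white pan in top view
im=t["color"]; m=np.zeros(im.shape[:2],np.uint8); s=cv2.cvtColor(im,cv2.COLOR_RGB2HSV)
m[180:255,375:440]=((s[180:255,375:440,1]<60)&(s[180:255,375:440,2]>140))*255
k=max(cv2.findContours(m,0,2)[0],key=cv2.contourArea); r=cv2.minAreaRect(k); print(r,[onz(t,p,.012).round(3) for p in cv2.boxPoints(r)])
E
python3 go.py 0.4036 0.1539 0.2 99
```

```text
force: [0.3, -0.1, -0.5]
opening: 0.0458
gripper_force: 0.0
ee_pos: [0.4412, -0.2614, 0.1788]
force: [1.0, -0.4, 0.1]
opening: 0.0479
gripper_force: 0.0
ee_pos: [0.4445, -0.2638, 0.2458]
force: [0.7, -1.1, -0.2]
gripper_force: 0.0
((405.0, 217.5), (51.0, 38.0), 90.0) [array([ 0.616, -0.217,  0.012]), array([ 0.617, -0.313,  0.012]), array([ 0.488, -0.312,  0.012]), array([ 0.487, -0.217,  0.012])]
t 10.6 tcp [ 0.4424 -0.2622  0.2394] ang 89.2 -> d [0.0446 0.4156 0.0384] yaw -0.171 rows 11.0 q [-0.64 -0.2   1.92  0.    1.41 -2.2 ] F [ 0.8 -0.   0.2] M [0.04 0.05 0.05] op 0.0475 gf 0.0
```

```bash

python3 -m crank '[{"dx":0,"dy":0.03,"dz":0,"yaw":0.11},{"dx":0.004,"dy":0.065,"dz":0,"yaw":0.225},{"dx":0.008,"dy":0.1,"dz":0,"yaw":0.34},{"dx":0.012,"dy":0.135,"dz":0,"yaw":0.455},{"dx":0.016,"dy":0.17,"dz":0,"yaw":0.57}]' 0.42 >/dev/null
python3 go.py 0.4036 0.1539 0.2 8.8
```

```text
t 11.02 tcp [ 0.4266 -0.0904  0.235 ] ang 56.3 -> d [0.1546 0.1905 0.0355] yaw 0.829 rows 7.0 q [-0.33 -0.38  2.08  0.    1.46 -1.31] F [ 0.2 -0.4 -0.3] M [ 0.03 -0.04 -0.03] op 0.04 gf 0.0
```

```bash

python3 -m crank '[{"dx":0.022,"dy":0.027,"dz":0.003,"yaw":0.11},{"dx":0.044,"dy":0.054,"dz":0.008,"yaw":0.22},{"dx":0.066,"dy":0.081,"dz":0.013,"yaw":0.33},{"dx":0.088,"dy":0.108,"dz":0.018,"yaw":0.44},{"dx":0.11,"dy":0.135,"dz":0.023,"yaw":0.55}]' >/dev/null
python3 -m crank '[{"dx":0.022,"dy":0.008,"dz":0.003,"yaw":0.1},{"dx":0.04,"dy":0.013,"dz":0.006,"yaw":0.18},{"dx":0.05,"dy":0.016,"dz":0.006,"yaw":0.22},{"dx":0.05,"dy":0.016,"dz":0.006,"yaw":0.22}]' >/dev/null
python3 go.py 0.4036 0.1539 0.2 8.8
```

```text
t 11.77 tcp [0.4018 0.1282 0.2069] ang 13.8 -> d [0.0245 0.0079 0.0069] yaw 0.088 rows 1.0 q [ 0.18 -0.41  2.14  0.    1.42 -0.06] F [0.7 0.7 0.7] M [-0.09  0.03 -0.02] op 0.0401 gf 0.0
```

```bash

python3 -m crank '[{"dx":0.012,"dy":0.004,"dz":0.003,"yaw":0.04},{"dx":0.021,"dy":0.006,"dz":0.006,"yaw":0.08},{"dx":0.021,"dy":0.006,"dz":0.006,"yaw":0.083},{"dx":0.021,"dy":0.006,"dz":0.006,"yaw":0.083}]' >/dev/null
python3 go.py 0.4036 0.1539 0.083 8.8
```

```text
t 12.1 tcp [0.4038 0.148  0.2022] ang 9.0 -> d [0.006  0.001  0.1192] yaw 0.004 rows 3.0 q [ 0.23 -0.38  2.13 -0.    1.4   0.07] F [0.3 0.3 0. ] M [-0.04  0.06 -0.01] op 0.0397 gf 0.0
```

```bash

python3 -m crank '[{"dx":0.003,"dy":0.001,"dz":0.025,"yaw":0},{"dx":0.005,"dy":0.001,"dz":0.055,"yaw":0},{"dx":0.005,"dy":0.001,"dz":0.085,"yaw":0},{"dx":0.005,"dy":0.001,"dz":0.105,"yaw":0},{"dx":0.005,"dy":0.001,"dz":0.117,"yaw":0}]' |grep force
python3 -m crank '[{"dx":0,"dy":0,"dz":0,"yaw":0},{"dx":0,"dy":0,"dz":0,"yaw":0}]' |grep force
python3 go.py 0.4036 0.1539 0.083 8.8
python3 -m crank '[{"dx":0,"dy":0,"dz":0,"yaw":0},{"dx":0,"dy":0,"dz":0,"yaw":0},{"dx":0,"dy":0,"dz":0,"yaw":0},{"dx":0,"dy":0,"dz":0,"yaw":0},{"dx":0,"dy":0,"dz":0,"yaw":0}]' 0.05 |grep -E "force|open"
python3 -m crank '[{"dx":0,"dy":0,"dz":0,"yaw":0},{"dx":0,"dy":0,"dz":0,"yaw":0},{"dx":0,"dy":0,"dz":0,"yaw":0}]' |grep -E "force|open"
python3 go.py 0.4036 0.1539 0.083 8.8
```

```text
force: [-0.6, -0.5, 0.6]
gripper_force: 0.0
force: [0.5, 1.4, 0.4]
gripper_force: 0.0
t 12.68 tcp [0.4042 0.1529 0.086 ] ang 8.9 -> d [ 0.0011 -0.0004  0.003 ] yaw 0.002 rows 1.0 q [ 0.24 -0.26  2.24 -0.    1.16  0.08] F [0.5 1.4 0.4] M [-0.05  0.02  0.02] op 0.0401 gf 0.0
force: [-0.4, 0.2, 0.6]
opening: 0.0119
gripper_force: 0.0
force: [-4.5, -1.2, 5.8]
opening: 0.0092
gripper_force: 30.0
t 13.35 tcp [0.4043 0.1537 0.0871] ang 9.0 -> d [ 0.0003 -0.0007  0.0041] yaw 0.003 rows 1.0 q [ 0.24 -0.26  2.24 -0.    1.17  0.08] F [-4.5 -1.2  5.8] M [-0.26  0.82  0.13] op 0.0092 gf 30.0
```

```bash

python3 -m crank '[{"dx":0,"dy":0.0007,"dz":-0.0155,"yaw":0},{"dx":0,"dy":0.0024,"dz":-0.0309,"yaw":0},{"dx":0,"dy":0.0053,"dz":-0.0461,"yaw":0},{"dx":0,"dy":0.0092,"dz":-0.0611,"yaw":0},{"dx":0,"dy":0.0141,"dz":-0.0758,"yaw":0}]' |grep -E "pos|force|open"
python3 go.py 0.4036 0.1539 0.083 8.8
```

```text
ee_pos: [0.417, 0.1558, 0.1613]
force: [-0.6, -0.1, -3.9]
opening: 0.0091
gripper_force: 30.0
t 13.77 tcp [0.417  0.1558 0.1613] ang 8.9 -> d [ 0.0002 -0.0133  0.0783] yaw 0.002 rows 2.0 q [ 0.24 -0.31  2.14  0.    1.31  0.08] F [-0.6 -0.1 -3.9] M [-0.    0.42  0.01] op 0.0091 gf 30.0
```

```bash

python3 -m crank '[{"dx":0,"dy":0.0059,"dz":-0.0143,"yaw":0},{"dx":0,"dy":0.0128,"dz":-0.0282,"yaw":0},{"dx":0,"dy":0.0207,"dz":-0.0415,"yaw":0},{"dx":0,"dy":0.0295,"dz":-0.0543,"yaw":0},{"dx":0,"dy":0.0391,"dz":-0.0664,"yaw":0}]' |grep -E "pos|force|open"
python3 -m crank '[{"dx":0,"dy":0.0105,"dz":-0.0115,"yaw":0},{"dx":0,"dy":0.0218,"dz":-0.0221,"yaw":0},{"dx":0,"dy":0.0338,"dz":-0.032,"yaw":0},{"dx":0,"dy":0.0464,"dz":-0.041,"yaw":0},{"dx":0,"dy":0.0595,"dz":-0.0491,"yaw":0}]' |grep -E "pos|force|open"
python3 -m crank '[{"dx":0,"dy":0,"dz":0,"yaw":0},{"dx":0,"dy":0,"dz":0,"yaw":0},{"dx":0,"dy":0,"dz":0,"yaw":0},{"dx":0,"dy":0,"dz":0,"yaw":0}]' |grep -E "pos|force|open"
python3 go.py 0.4036 0.1539 0.083 8.8
python3 - <<'E'
from h import *
c=grab("scene","lid"); t=grab("top","lidt")
cv2.imwrite("pics/lidc.png",np.hstack([cv2.resize(c["color"][80:380,180:440],(390,450)),cv2.resize(t["color"][150:330,140:300+4],(410,450))])[:,:,::-1])
o=bot.get_obs(); H=np.array([.623,.188,.1]); g=o["ee_pos"]+[0,0,.019]; a=np.radians(8.8)
r=(g-H)@np.array([-np.cos(a),-np.sin(a),0]); print("angle",np.degrees(np.arctan2(g[2]-.1,r)),"radius",np.hypot(r,g[2]-.1))
E
```

```text
ee_pos: [0.4535, 0.1618, 0.2283]
force: [-13.8, -0.8, 7.0]
opening: 0.0092
gripper_force: 30.0
ee_pos: [0.5148, 0.1719, 0.2813]
force: [-9.4, 0.4, 11.2]
opening: 0.0092
gripper_force: 30.0
ee_pos: [0.5153, 0.172, 0.2813]
force: [-9.9, 0.6, 13.4]
opening: 0.0089
gripper_force: 30.0
t 14.93 tcp [0.5153 0.172  0.2813] ang 9.0 -> d [-0.0008 -0.1131  0.1983] yaw 0.003 rows 6.0 q [ 0.22 -0.15  1.81  0.    1.48  0.07] F [-9.9  0.6 13.4] M [-0.04  1.67  0.09] op 0.0089 gf 30.0
angle 61.444983185610276 radius 0.22799004340732543
```

View pics/lidc.png

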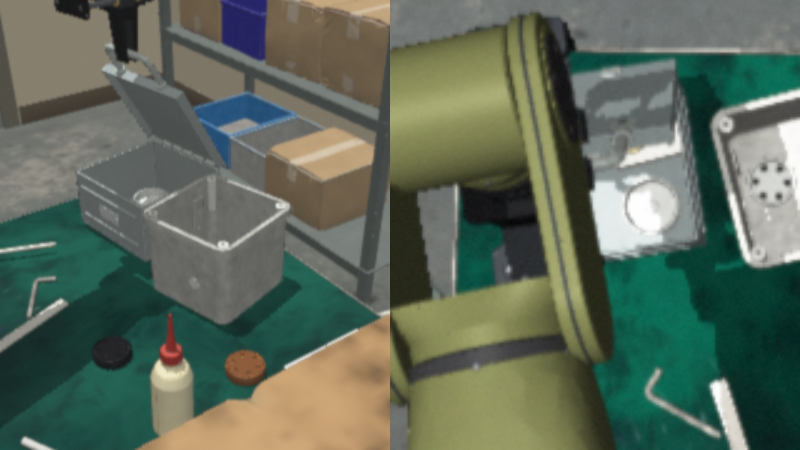

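The lid stands open, held by the loop handle at about (118,55). Its right edge runs from crop (180,92) to (222,168) in the left half, and the caps and scoop are undisturbed. I'll measure the lid angle from that edge as a check.

```bash

python3 -m crank '[{"dx":0,"dy":-0.0005,"dz":-0.001,"yaw":0},{"dx":0,"dy":-0.001,"dz":-0.0018,"yaw":0},{"dx":0,"dy":-0.001,"dz":-0.0018,"yaw":0},{"dx":0,"dy":-0.001,"dz":-0.0018,"yaw":0},{"dx":0,"dy":-0.001,"dz":-0.0018,"yaw":0}]' |grep -E "pos|force|open"
python3 - <<'E'
from h import *
c=pickle.load(open("pics/lid.pkl","rb")); a=np.radians(8.8); n=np.array([-np.sin(a),np.cos(a),0]); f=np.array([-np.cos(a),-np.sin(a),0]); H=np.array([.623,.188,.1])
q=[]
for u,v in((180,92),(222,168)):
    o,d=ray(c,(180+u*260/390,80+v*300/450)); p=o+d*((H-.086*n-o)@n)/(d@n); q.append([(p-H)@f,p[2]-.1])
q=np.array(q); e=q[0]-q[1]; print(q.round(3),np.linalg.norm(e),np.degrees(np.arctan2(e[1],e[0])),"front corner",np.degrees(np.arctan2(q[0,1],q[0,0])),np.linalg.norm(q[0]))
o=bot.get_obs(); print(o["time"],o["ee_pos"],o["force"],np.abs(o["dq"]).max())
E
```

```text
ee_pos: [0.5143, 0.1718, 0.2808]
force: [-6.5, 1.6, 7.7]
opening: 0.0091
gripper_force: 30.0
[[0.087 0.153]
 [0.009 0.01 ]] 0.1631664815652819 61.61121779841329 front corner 60.36559901345885 0.1760866039816908
15.45 [0.51432146 0.17183071 0.28082967] [-6.53238132  1.58422022  7.65108182] 0.0019017902246449081
```

```bash
python3 -c "
from workcell import job
print(job.hand_in())"
```

```text
the job is handed in; nothing more can be done
None
```

The job is handed in at about 15.5 s: all three caps are in the cast box, the empty scoop stands level and let go on the bench, and the lid is held by its loop handle at about 60–61° (the hand-in returned no verdict).

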